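# Stack the empty drying tote crosswise on the loaded one

## Task

Stack the empty drying tote on top of the tote that holds the clay leaves. Turn it crosswise, a quarter turn from the lower one, so that its feet rest on the lower tote's unnotched rims and it stays high above the leaves instead of nesting down into it; lower it into place before letting go, centred and level. Leave the loaded tote where it stands and do not disturb the water cup.

Things in the scene. Friction and masses are not known exactly. Their poses are not given: they have to be found in the camera images.
- empty_tote_center (a point): Centre of the loose EMPTY pale grey plastic tote, 60 mm high, 0.25-0.5 kg; 30 mm above its underside. Mouth 130 mm square inside. Grasp: from above, across y, the 16 mm thick dividing wall that runs along x through the centre; its top is 8 mm above this point, the rim 30 mm above, the inner floor 19 mm below. Beside it 46 mm of floor each side: enter with fingers 40-60 mm open.
- loaded_tote: The LOADED tote, identical but holding flat dark grey clay leaves; loose, 0.8 kg. Origin: centre of its underside. Both totes: the +x and -x walls each have 2 blocky feet (35 mm either side of the middle, out to 82 mm from the centre, soles 8 mm above the underside) and 2 rim notches (40 wide, 12 deep) above them; the +y and -y walls have plain lipped rims. Same after a half turn.
- loaded_tote_mouth (a point): Centre of the loaded tote's mouth, level with its rim, 60 mm above its underside; same axes. Stacked: the empty tote's x along this y (either way), its feet on the plain rims, its centre point 22 mm above this point; its round base boss, 108 mm wide, 8 mm high, drops into the mouth with 11 mm play all round. Nested (x along x) it sits 12 mm lower: wrong.
- water_cup_center (a point): Middle of a small green glass water cup, 68 mm across and 75 mm high, standing loose between the two totes; 37.5 mm above its underside. A bystander, not to be touched.

How it is judged:
By the outcome, as a careful person would: the job done as asked, in the order asked, and still so for the second after the job is handed in, with the robot touching nothing.
It also fails if it takes over 35 s, if anything falls off the work surface, if the arm or the gripper's body presses on something with over 40 N, if the wrist force passes 120 N, or if a joint passes its speed limit or range.

## Robot

A 7-joint arm with a two-finger parallel gripper is mounted at the origin on the work surface. World frame = base frame: x ahead of the robot, y to its left, z up, the work surface at z = 0. Lengths are in m, angles in rad, forces in N, time in s.
With the tool pointing down it reaches from about 0.425 to 0.875 m from the base axis. Payload 4.7 kg.
Tool frame: the origin (TCP) lies midway between the tips of the shut fingers; the grasp point (between the pads) lies 19 mm behind it (ctrl.grip_point_offset is the distance from the TCP to the grasp point, in m); z points along the fingers, y is the line along which they close (so a half turn about z gives the same grasp; the last joint's range is limited). The gripper opens to 87 mm and grips with 3 to 60 N. Pads are 19 mm wide; open, the fingers measure 117 mm over their backs; the gripper's body (75 mm by 190 mm) begins 51 mm behind the grasp point.
Start: joints at [-1.301, 0.321, -0.07, 1.45, 0.023, 1.371, -0.057], TCP at [0.164, 0.629, 0.223] pointing down, gripper open.
Joint ranges: [-2.86, 2.86], [-0.3, 2.09], [-1.38, 1.24], [0.06, 2.45], [-1.56, 4.7], [0.09, 2.05], [-2.69, 2.69]. Speed limits (rad/s): [2.57, 2.57, 3.14, 3.14, 3.14, 3.14, 3.14].

## Interface

Orientations are given as a rotation vector (axis times angle).
In Python, from bench import ctrl gives the robot as it stands. The module is installed in compiled form; this text tells all that it offers.
- The arm moves only by the shell command python3 -m handwheel 'ROWS' [OPENING] [FORCE]. ROWS is JSON, a list of rows, each an object of numbers: "x", "y", "z": the shift along the tool's x, y, z in m; "wx", "wy", "wz": the turn, a rotation vector about the tool's x, y, z in degrees. A call has 1 to 10 rows; each row is the pose to reach, as a shift and turn from the pose commanded when the call began, along the tool's axes at that moment; what a row does not reach only later rows make up. A row lasts 1/12 s, in which the tool goes at most 41.7 mm and 7.16 degrees, less where a joint would pass 70% of its speed; a pose out of reach is approached as far as the arm can. A call with a gripper value outside its range is refused whole. OPENING is the finger opening in m, from 0 to 0.087, set as the call begins (- or left out, the last holds). The fingers move at their own pace and stop on an object; FORCE is the grip in N (left out, the last holds). Time passes only in rows, so rows that repeat a pose let the fingers close. It gives the time, the measured TCP pose, the force, the opening and the grip force at its end, in the units of the state.
- ctrl.get_state(): the state, without advancing time (a new reading comes with each control period).
- ctrl.get_image(name): name is "side" or "top"; returns a dict with "image" (480x640x3 uint8, red, green, blue), "K" (3x3 intrinsics, pixels), "world_to_cam" (4x4, takes a point from world to camera coordinates). Camera axes: x right, y down, z forward; pixel columns grow to the right and rows downward; lengths in m; the calibration is good to about 2 mm. A picture is of the moment at which its call begins. There is no depth.
- ctrl.close_job(): hands the job in; it is judged then, once.
The state is a dict: "time": time; "joint_positions": joint angles; "qd": joint speeds; "joint_torque": joint torques, N m; "position": TCP position; "tool_rot": TCP orientation; "ft_force": force on the tool from outside, world axes, zero at the start; "torque": the same for the moment, N m; "grip_width": opening from 0.0 (shut) to 1.0 (fully open); "grip_force": force on a finger pad.
Only numpy, scipy, OpenCV 4.12 (cv2) and the standard library are available. Lean on these libraries where they do the work, as an engineer would, in place of code of your own. Each camera call takes 0.05 s, during which the arm holds its last target. There are 200 camera calls.

## Working session

There is one attempt and no reset: what is moved stays moved. The work goes in short steps, Python scripts to look and compute and a shell command to move; the robot and the scene stay as the last step left them, time stands still between calls to the robot, and variables do not carry over. Pictures are saved under pics/ and viewed, at most 10 in all, crops included, and the job is handed in when it is done.

```bash
mkdir -p pics; python3 - <<'E'
from bench import ctrl
import cv2,numpy as np
s=ctrl.get_state();print({k:np.round(v,3) for k,v in s.items()},ctrl.grip_point_offset)
for n in("top","side"):
    d=ctrl.get_image(n);cv2.imwrite(f"pics/{n}0.png",d["image"][:,:,::-1]);print(d["K"].round(1).tolist(),d["world_to_cam"].round(3).tolist())
E
```

```text
{'time': np.float64(0.0), 'joint_positions': array([-1.301,  0.322, -0.07 ,  1.452,  0.023,  1.371, -0.057]), 'qd': array([-0.001,  0.001,  0.001, -0.001, -0.   , -0.   , -0.001]), 'joint_torque': array([-1.0000e-03, -4.9129e+01, -4.0400e-01, -3.1253e+01, -6.4000e-02,
        4.4000e-02,  0.0000e+00]), 'position': array([0.164, 0.628, 0.221]), 'tool_rot': array([-4.010e-01, -3.116e+00,  3.000e-03]), 'ft_force': array([ 0.084, -0.141, -0.183]), 'torque': array([-0.03 , -0.015, -0.02 ]), 'grip_force': np.float64(0.0), 'grip_width': np.float64(1.002)} 0.0187
[[475.8, 0.0, 322.9], [0.0, 475.8, 234.2], [0.0, 0.0, 1.0]] [[-0.025, -1.0, 0.011, 0.018], [-0.99, 0.024, -0.136, 0.566], [0.135, -0.014, -0.991, 0.75], [0.0, 0.0, 0.0, 1.0]]
[[575.3, 0.0, 327.4], [0.0, 575.3, 241.3], [0.0, 0.0, 1.0]] [[0.941, -0.339, -0.006, -0.508], [-0.217, -0.587, -0.78, 0.168], [0.261, 0.735, -0.626, 0.66], [0.0, 0.0, 0.0, 1.0]]
```

View pics/top0.png

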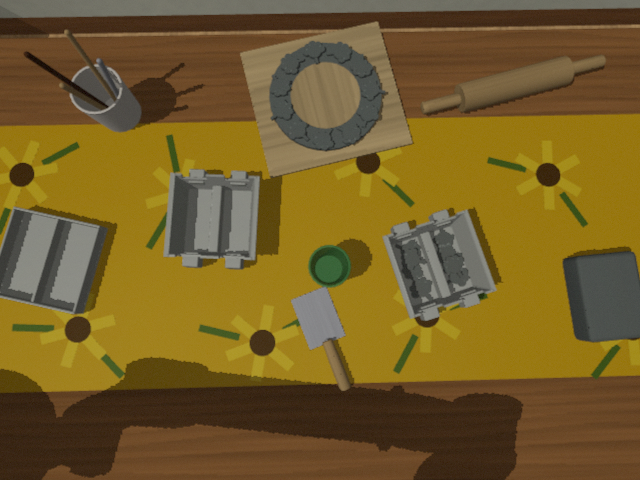

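View pics/side0.png

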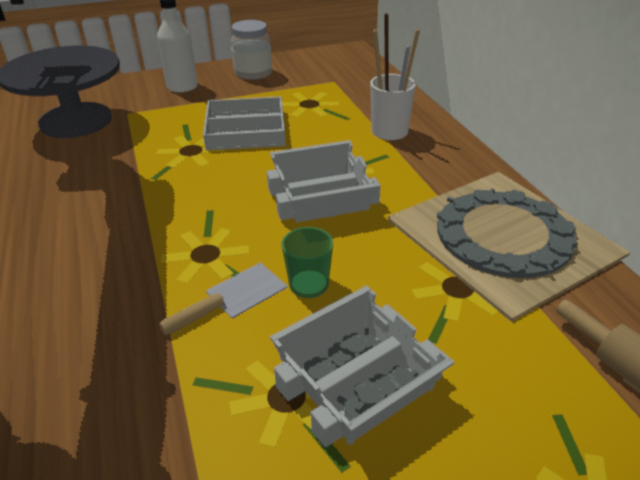

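The top view shows the empty tote near (213,220), the loaded tote with dark leaves near (440,265) turned by about 15°, and the cup at (330,266). The tray at the left edge has no feet, so it is a distractor. I'll zoom in on both totes to pick out the rim corners.

```bash
python3 - <<'E'
import cv2,numpy as np
im=cv2.imread("pics/top0.png")
a=cv2.resize(im[155:280,150:275],(500,500)[:2],interpolation=cv2.INTER_CUBIC)
b=cv2.resize(im[200:325,380:505],(500,500),interpolation=cv2.INTER_CUBIC)
c=np.hstack([a,b]);c=cv2.resize(c,(800,400));
for i in range(0,800,80):cv2.putText(c,str((150 if i<400 else 380)+int((i%400)/3.2)),(i,8),0,.3,(0,0,255));cv2.line(c,(i,10),(i,14),(0,0,255))
cv2.imwrite("pics/zoom.png",np.clip(c.astype(float)*1.3,0,255).astype('uint8'))
E
```

```text
(no output)
```

View pics/zoom.png

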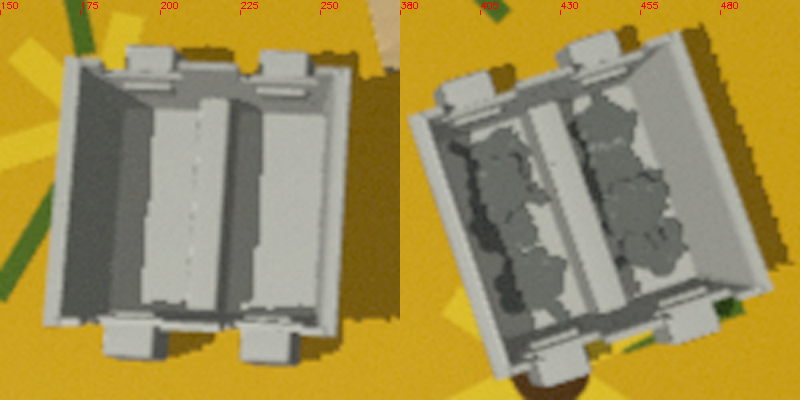

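The zoom gives the outer rim corners. For the empty tote (zoom pixels) they are (66,58), (350,67), (336,334) and (44,326). For the loaded tote they are (409,117), (681,33), (773,289) and (499,378). The feet are on the far and near (±x) walls of both.

```bash
cat > h.py <<'E'
import numpy as np,cv2
def ray(d,uv,z):
    W=d["world_to_cam"];R,t=W[:3,:3],W[:3,3];c=-R.T@t
    v=np.c_[np.atleast_2d(uv),np.ones(len(np.atleast_2d(uv)))]@np.linalg.inv(d["K"]).T@R
    return c+v*((z-c[2])/v[:,2])[:,None]
def proj(d,P):
    W=d["world_to_cam"];p=np.atleast_2d(P)@W[:3,:3].T+W[:3,3];p=p@d["K"].T;return p[:,:2]/p[:,2:]
E
python3 - <<'E'
from bench import ctrl
from h import *
t=ctrl.get_image("top");s=ctrl.get_image("side")
cv2.imwrite("pics/s1.png",s["image"][:,:,::-1])
Z={"empty":([150,155],0,[(66,58),(350,67),(336,334),(44,326)],[(200,98),(229,98),(215,308),(187,308)]),
"loaded":([380,200],400,[(409,117),(681,33),(773,289),(499,378)],[(526,107),(556,101),(626,300),(597,310)])}
for n,(o,x0,r,w) in Z.items():
    f=lambda q:np.array(o)+(np.array(q,float)-[x0,0]+.5)/3.2-.5
    P=ray(t,f(r),.06);Wl=ray(t,f(w),.038)
    ang=lambda v:np.degrees(np.arctan2(v[1],v[0]))
    print(n,P.round(4).tolist(),"c",P.mean(0).round(4),"wall c",Wl.mean(0).round(4))
    print(" sides",[round(float(np.linalg.norm(P[i]-P[i-3])),4) for i in range(4)],"x-axis deg",ang(P[0]-P[3]),ang(P[1]-P[2]),"y->",ang(P[0]-P[1])-90,ang(P[3]-P[2])-90,"wall",ang(Wl[0]+Wl[1]-Wl[2]-Wl[3]))
    print(" side proj",proj(s,P).round(1).tolist())
m=cv2.inRange(cv2.cvtColor(t["image"],cv2.COLOR_RGB2HSV),(50,80,30),(85,255,255))[235:300,295:365]
cs=max(cv2.findContours(m,0,2)[0],key=cv2.contourArea);(x,y),r=cv2.minEnclosingCircle(cs)
print("cup px",x+295,y+235,r,ray(t,[(x+295,y+235)],.075),r*(.75-.075+.08)/475)
E
```

```text
empty [[0.6708, 0.2511, 0.06], [0.6628, 0.1064, 0.06], [0.5262, 0.1143, 0.06], [0.5337, 0.2596, 0.06]] c [0.5984 0.1829 0.06  ] wall c [0.5984 0.1832 0.038 ]
 sides [0.145, 0.1369, 0.1454, 0.1373] x-axis deg -3.5230867359668148 -3.327701374838055 y-> -3.1553468378387066 -2.973058851827602 wall -3.3052847046319367
 side proj [[349.4, 140.6], [379.5, 185.3], [291.8, 200.3], [270.4, 152.5]]
loaded [[0.558, -0.0916, 0.06], [0.5978, -0.2319, 0.06], [0.4674, -0.2691, 0.06], [0.4274, -0.1305, 0.06]] c [ 0.5126 -0.1808  0.06  ] wall c [ 0.5138 -0.1788  0.038 ]
 sides [0.1458, 0.1355, 0.1444, 0.1363] x-axis deg 16.577393971403186 15.958996452812753 y-> 15.818449600325863 16.11725170149957 wall 16.265598260112863
 side proj [[366.5, 285.6], [452.9, 362.1], [351.3, 428.5], [271.5, 336.1]]
cup px 329.4440574645996 266.06643295288086 20.949392318725586 [[ 0.51096835 -0.00440191  0.075     ]] 0.03329850779081646
```

The measurements agree with the given sizes. The wall centre and rim centre coincide, the cup radius comes out at 33 mm, and the side-view projections match. Next I work out the move in tool axes.

```bash
cat > go.py <<'E'
import sys,numpy as np
from bench import ctrl
from scipy.spatial.transform import Rotation as Ro
# go.py x y z yawdeg(of tool y axis, world)
x,y,z,a=map(float,sys.argv[1:])
s=ctrl.get_state();R=Ro.from_rotvec(s["tool_rot"]).as_matrix()
a=np.radians(a);Y=np.array([np.cos(a),np.sin(a),0]);Zt=np.array([0,0,-1.]);T=np.c_[np.cross(Y,Zt),Y,Zt]
print("t",round(float(s["time"]),2),"pos",s["position"].round(4),"q",s["joint_positions"].round(2),"yawY",np.degrees(np.arctan2(R[1,1],R[0,1])).round(1),"F",s["ft_force"].round(1),"w",round(float(s["grip_width"])*87,1),"grip",round(float(s["grip_force"]),1))
print("shift mm",(1e3*R.T@(np.array([x,y,z])-s["position"])).round(1),"turn deg",np.degrees(Ro.from_matrix(R.T@T).as_rotvec()).round(1))
E
python3 go.py 0.5984 0.183 0.20 86.7
```

```text
t 0.2 pos [0.1644 0.6285 0.2219] q [-1.3   0.32 -0.07  1.45  0.02  1.37 -0.06] yawY 75.3 F [-0.8 -0.3  0.5] w 86.9 grip 0.0
shift mm [-532.6 -321.2   22.3] turn deg [ -0.1   0.  -11.4]
```

```bash
python3 -m handwheel '[{"x":-0.035,"y":-0.02,"z":0,"wz":0},{"x":-0.07,"y":-0.04,"z":0,"wz":-2},{"x":-0.105,"y":-0.06,"z":0,"wz":-4},{"x":-0.14,"y":-0.08,"z":0,"wz":-6},{"x":-0.175,"y":-0.1,"z":0,"wz":-8},{"x":-0.21,"y":-0.12,"z":0,"wz":-10},{"x":-0.245,"y":-0.14,"z":0,"wz":-11.4},{"x":-0.28,"y":-0.16,"z":0,"wz":-11.4},{"x":-0.315,"y":-0.18,"z":0,"wz":-11.4},{"x":-0.35,"y":-0.2,"z":0,"wz":-11.4}]' 0.055; python3 go.py 0.5984 0.183 0.20 86.7
```

```text
t 0.2 pos [0.1644 0.6285 0.2219] q [-1.3   0.32 -0.07  1.45  0.02  1.37 -0.06] yawY 75.3 F [-0.8 -0.3  0.5] w 86.9 grip 0.0
shift mm [-532.6 -321.2   22.3] turn deg [ -0.1   0.  -11.4]invalid input at $[0]: expected keys x, y, z, wx, wy, wz
```

All six keys are required.

```bash
python3 -m handwheel '[{"x":-0.035,"y":-0.02,"z":0,"wx":0,"wy":0,"wz":0},{"x":-0.07,"y":-0.04,"z":0,"wx":0,"wy":0,"wz":-2},{"x":-0.105,"y":-0.06,"z":0,"wx":0,"wy":0,"wz":-4},{"x":-0.14,"y":-0.08,"z":0,"wx":0,"wy":0,"wz":-6},{"x":-0.175,"y":-0.1,"z":0,"wx":0,"wy":0,"wz":-8},{"x":-0.21,"y":-0.12,"z":0,"wx":0,"wy":0,"wz":-10},{"x":-0.245,"y":-0.14,"z":0,"wx":0,"wy":0,"wz":-11.4},{"x":-0.28,"y":-0.16,"z":0,"wx":0,"wy":0,"wz":-11.4},{"x":-0.315,"y":-0.18,"z":0,"wx":0,"wy":0,"wz":-11.4},{"x":-0.35,"y":-0.2,"z":0,"wx":0,"wy":0,"wz":-11.4}]' 0.055; python3 go.py 0.5984 0.183 0.20 86.7
```

```text
time: 1.03
position: [0.4536, 0.3451, 0.2227]
tool_rot: [0.089, 3.14, 0.001]
ft_force: [1.2, 0.6, 0.9]
grip_width: 0.632
grip_force: 0.0
t 1.03 pos [0.4536 0.3451 0.2227] q [-0.84  0.15  0.16  1.66 -0.02  1.33  0.84] yawY 86.7 F [1.2 0.6 0.9] w 55.0 grip 0.0
shift mm [-153.8 -153.7   22.7] turn deg [0. 0. 0.]
```

```bash
python3 -m handwheel '[{"x":-0.028,"y":-0.028,"z":0.004,"wx":0,"wy":0,"wz":0},{"x":-0.056,"y":-0.056,"z":0.01,"wx":0,"wy":0,"wz":0},{"x":-0.084,"y":-0.084,"z":0.016,"wx":0,"wy":0,"wz":0},{"x":-0.112,"y":-0.112,"z":0.023,"wx":0,"wy":0,"wz":0},{"x":-0.14,"y":-0.14,"z":0.023,"wx":0,"wy":0,"wz":0},{"x":-0.154,"y":-0.154,"z":0.023,"wx":0,"wy":0,"wz":0},{"x":-0.154,"y":-0.154,"z":0.023,"wx":0,"wy":0,"wz":0},{"x":-0.154,"y":-0.154,"z":0.023,"wx":0,"wy":0,"wz":0},{"x":-0.154,"y":-0.154,"z":0.023,"wx":0,"wy":0,"wz":0}]'; python3 go.py 0.5984 0.183 0.015 86.7
```

```text
time: 1.78
position: [0.5968, 0.1855, 0.1993]
tool_rot: [-0.087, -3.139, -0.001]
ft_force: [-0.8, 0.1, -0.7]
grip_width: 0.634
grip_force: 0.0
t 1.78 pos [0.5968 0.1855 0.1993] q [-0.59  0.28  0.3   1.56 -0.09  1.31  1.24] yawY 86.8 F [-0.8  0.1 -0.7] w 55.1 grip 0.0
shift mm [ -2.   -2.6 184.3] turn deg [ 0.  -0.1  0.1]
```

```bash
python3 -m handwheel '[{"x":-0.002,"y":-0.0025,"z":0.03,"wx":0,"wy":0,"wz":0},{"x":-0.002,"y":-0.0025,"z":0.06,"wx":0,"wy":0,"wz":0},{"x":-0.002,"y":-0.0025,"z":0.09,"wx":0,"wy":0,"wz":0},{"x":-0.002,"y":-0.0025,"z":0.12,"wx":0,"wy":0,"wz":0},{"x":-0.002,"y":-0.0025,"z":0.14,"wx":0,"wy":0,"wz":0},{"x":-0.002,"y":-0.0025,"z":0.155,"wx":0,"wy":0,"wz":0},{"x":-0.002,"y":-0.0025,"z":0.165,"wx":0,"wy":0,"wz":0},{"x":-0.002,"y":-0.0025,"z":0.17,"wx":0,"wy":0,"wz":0},{"x":-0.002,"y":-0.0025,"z":0.17,"wx":0,"wy":0,"wz":0},{"x":-0.002,"y":-0.0025,"z":0.17,"wx":0,"wy":0,"wz":0}]'; python3 go.py 0.5984 0.183 0.015 86.7;  python3 - <<'E'
from bench import ctrl
import cv2
a=ctrl.get_image("side")["image"][100:260,230:420,::-1]
b=ctrl.get_image("top")["image"][140:300,140:330,::-1]
cv2.imwrite("pics/g.png",cv2.hconcat([cv2.resize(a,None,fx=2,fy=2),cv2.resize(b,None,fx=2,fy=2)]))
E
```

```text
time: 2.62
position: [0.5997, 0.1826, 0.0304]
tool_rot: [0.088, 3.139, 0.001]
ft_force: [-0.0, -0.0, -0.1]
grip_width: 0.634
grip_force: 0.0
t 2.62 pos [0.5997 0.1826 0.0304] q [-0.57  0.44  0.28  1.72 -0.14  1.    1.28] yawY 86.8 F [-0.  -0.  -0.1] w 55.2 grip 0.0
shift mm [ 1.3  0.3 15.4] turn deg [0.  0.1 0.1]
```

View pics/g.png

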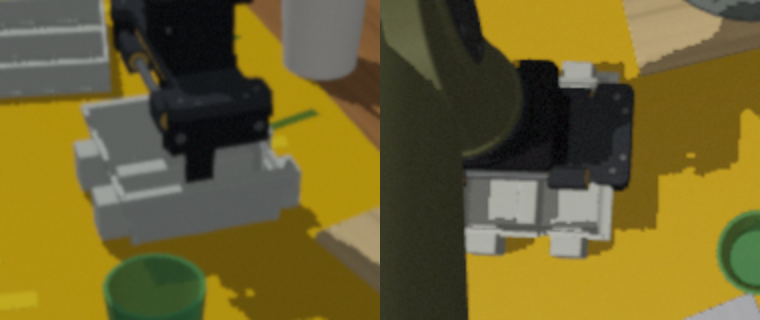

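The fingers are inside the tote, one on each side of the dividing wall (crop about (200,160)). No force is showing. I'll go down another 15 mm and close.

```bash
python3 -m handwheel '[{"x":0,"y":0,"z":0.006,"wx":0,"wy":0,"wz":0},{"x":0.001,"y":0,"z":0.011,"wx":0,"wy":0,"wz":0},{"x":0.001,"y":0,"z":0.014,"wx":0,"wy":0,"wz":0},{"x":0.001,"y":0,"z":0.014,"wx":0,"wy":0,"wz":0},{"x":0.001,"y":0,"z":0.014,"wx":0,"wy":0,"wz":0}]'; python3 go.py 0.5984 0.183 0.015 86.7
python3 -m handwheel '[{"x":0,"y":0,"z":0,"wx":0,"wy":0,"wz":0},{"x":0,"y":0,"z":0,"wx":0,"wy":0,"wz":0},{"x":0,"y":0,"z":0,"wx":0,"wy":0,"wz":0},{"x":0,"y":0,"z":0,"wx":0,"wy":0,"wz":0},{"x":0,"y":0,"z":0,"wx":0,"wy":0,"wz":0},{"x":0,"y":0,"z":0,"wx":0,"wy":0,"wz":0},{"x":0,"y":0,"z":0,"wx":0,"wy":0,"wz":0},{"x":0,"y":0,"z":0,"wx":0,"wy":0,"wz":0}]' 0 40; python3 go.py 0.5984 0.183 0.015 86.7
```

```text
time: 3.13
position: [0.5981, 0.1816, 0.0152]
tool_rot: [-0.089, -3.14, 0.0]
ft_force: [1.0, 0.3, -0.2]
grip_width: 0.632
grip_force: 0.0
t 3.13 pos [0.5981 0.1816 0.0152] q [-0.56  0.45  0.28  1.73 -0.15  0.98  1.29] yawY 86.7 F [ 1.   0.3 -0.2] w 55.0 grip 0.0
shift mm [-0.3  1.4  0.2] turn deg [-0. -0.  0.]
time: 3.8
position: [0.5984, 0.1821, 0.0157]
tool_rot: [0.089, 3.14, 0.001]
ft_force: [0.3, 0.2, 0.6]
grip_width: 0.182
grip_force: 40.0
t 3.8 pos [0.5984 0.1821 0.0157] q [-0.56  0.45  0.28  1.73 -0.15  0.98  1.29] yawY 86.8 F [0.3 0.2 0.6] w 15.8 grip 40.0
shift mm [0.1 0.9 0.7] turn deg [0.  0.  0.1]
```

The grip reads 15.8 mm at 40 N. Next I lift 140 mm.

```bash
python3 -m handwheel '[{"x":0,"y":0,"z":-0.008,"wx":0,"wy":0,"wz":0},{"x":0,"y":0,"z":-0.02,"wx":0,"wy":0,"wz":0},{"x":0,"y":0,"z":-0.04,"wx":0,"wy":0,"wz":0},{"x":0,"y":0,"z":-0.06,"wx":0,"wy":0,"wz":0},{"x":0,"y":0,"z":-0.08,"wx":0,"wy":0,"wz":0},{"x":0,"y":0,"z":-0.1,"wx":0,"wy":0,"wz":0},{"x":0,"y":0,"z":-0.12,"wx":0,"wy":0,"wz":0},{"x":0,"y":0,"z":-0.135,"wx":0,"wy":0,"wz":0},{"x":0,"y":0,"z":-0.14,"wx":0,"wy":0,"wz":0},{"x":0,"y":0,"z":-0.14,"wx":0,"wy":0,"wz":0}]'; python3 go.py 0.513 -0.180 0.155 16.2
```

```text
time: 4.63
position: [0.5994, 0.1818, 0.1578]
tool_rot: [0.09, 3.137, 0.002]
ft_force: [0.2, 0.2, -3.4]
grip_width: 0.181
grip_force: 40.0
t 4.63 pos [0.5994 0.1818 0.1578] q [-0.59  0.31  0.3   1.61 -0.1   1.23  1.25] yawY 86.7 F [ 0.2  0.2 -3.4] w 15.7 grip 40.0
shift mm [  65.6 -366.2    2. ] turn deg [ 0.2  0.1 70.5]
```

```bash
python3 -m handwheel '[{"x":0,"y":-0.01,"z":0,"wx":0,"wy":0,"wz":2},{"x":0.003,"y":-0.025,"z":0,"wx":0,"wy":0,"wz":5},{"x":0.006,"y":-0.045,"z":0,"wx":0,"wy":0,"wz":9},{"x":0.01,"y":-0.065,"z":0,"wx":0,"wy":0,"wz":13},{"x":0.014,"y":-0.085,"z":0,"wx":0,"wy":0,"wz":17},{"x":0.018,"y":-0.105,"z":0,"wx":0,"wy":0,"wz":21},{"x":0.022,"y":-0.125,"z":0,"wx":0,"wy":0,"wz":25},{"x":0.026,"y":-0.145,"z":0,"wx":0,"wy":0,"wz":29},{"x":0.03,"y":-0.165,"z":0,"wx":0,"wy":0,"wz":33},{"x":0.034,"y":-0.185,"z":0,"wx":0,"wy":0,"wz":37}]'; python3 go.py 0.513 -0.180 0.155 16.2
```

```text
time: 5.47
position: [0.552, -0.003, 0.1539]
tool_rot: [-1.089, -2.944, 0.003]
ft_force: [0.7, 0.1, -3.7]
grip_width: 0.183
grip_force: 40.0
t 5.47 pos [ 0.552  -0.003   0.1539] q [-0.48  0.17  0.48  1.8  -0.08  1.2   0.89] yawY 49.4 F [ 0.7  0.1 -3.7] w 15.9 grip 40.0
shift mm [ -85.5 -159.8   -0.9] turn deg [-0.2 -0.1 33.2]
```

```bash
python3 -m handwheel '[{"x":-0.011,"y":-0.02,"z":0,"wx":0,"wy":0,"wz":4},{"x":-0.022,"y":-0.04,"z":0,"wx":0,"wy":0,"wz":8},{"x":-0.033,"y":-0.06,"z":0,"wx":0,"wy":0,"wz":12},{"x":-0.044,"y":-0.08,"z":0,"wx":0,"wy":0,"wz":16},{"x":-0.055,"y":-0.1,"z":0,"wx":0,"wy":0,"wz":20},{"x":-0.066,"y":-0.12,"z":0,"wx":0,"wy":0,"wz":24},{"x":-0.075,"y":-0.14,"z":0,"wx":0,"wy":0,"wz":28},{"x":-0.083,"y":-0.152,"z":0,"wx":0,"wy":0,"wz":32},{"x":-0.086,"y":-0.16,"z":0,"wx":0,"wy":0,"wz":33.2},{"x":-0.086,"y":-0.16,"z":0,"wx":0,"wy":0,"wz":33.2}]'; python3 -m handwheel '[{"x":0,"y":0,"z":0,"wx":0,"wy":0,"wz":0},{"x":0,"y":0,"z":0,"wx":0,"wy":0,"wz":0},{"x":0,"y":0,"z":0,"wx":0,"wy":0,"wz":0}]' >/dev/null;  python3 go.py 0.513 -0.180 0.155 16.2
python3 - <<'E'
from bench import ctrl
import cv2
a=ctrl.get_image("side")["image"][200:460,180:500,::-1]
b=ctrl.get_image("top")["image"][150:410,330:650,::-1]
cv2.imwrite("pics/h.png",cv2.resize(cv2.hconcat([a[:,:300],b[:,:300]]),(800,347)))
E
```

```text
time: 6.3
position: [0.5147, -0.1817, 0.1552]
tool_rot: [-1.885, -2.513, 0.002]
ft_force: [-0.7, -0.1, -3.1]
grip_width: 0.18
grip_force: 40.0
t 6.55 pos [ 0.5166 -0.1771  0.1553] q [-0.31  0.16  0.66  1.82 -0.11  1.2   0.67] yawY 16.7 F [ 0.2  0.7 -4.4] w 16.2 grip 40.0
shift mm [-1.8 -4.3  0.3] turn deg [ 0.  -0.   0.5]
```

View pics/h.png

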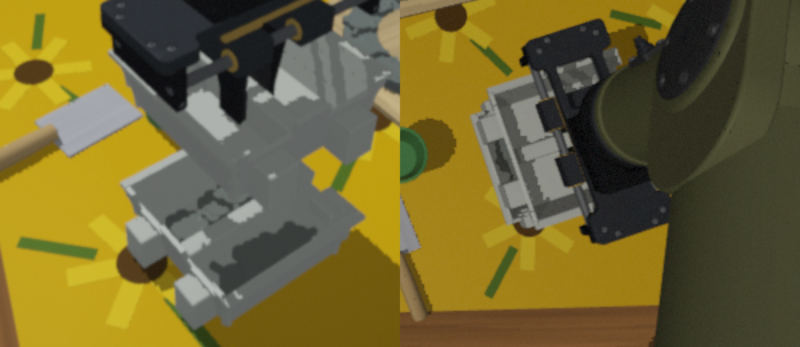

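The held tote is crosswise over the loaded tote, about 80 mm above its rim, and level. The pose readings are noisy, so I'll average several.

```bash
cat > avg.py <<'E'
import sys,numpy as np
from bench import ctrl
import go_stub
E
rm avg.py; cat > avg.py <<'E'
import sys,numpy as np
from bench import ctrl
from scipy.spatial.transform import Rotation as Ro
x,y,z,a=map(float,sys.argv[1:])
S=[]
for _ in range(8): ctrl.get_image("side");S.append(ctrl.get_state())
P=np.array([s["position"] for s in S]);R=Ro.concatenate([Ro.from_rotvec(s["tool_rot"]) for s in S]).mean().as_matrix()
a=np.radians(a);Y=np.array([np.cos(a),np.sin(a),0]);Zt=np.array([0,0,-1.]);T=np.c_[np.cross(Y,Zt),Y,Zt]
print("t",S[-1]["time"],"mean",P.mean(0).round(4),"sd",P.std(0).round(4),"F",np.mean([s["ft_force"] for s in S],0).round(1),"M",np.mean([s["torque"] for s in S],0).round(2))
print("shift mm",(1e3*R.T@(np.array([x,y,z])-P.mean(0))).round(1),"turn",np.degrees(Ro.from_matrix(R.T@T).as_rotvec()).round(2))
E
python3 avg.py 0.513 -0.180 0.155 16.2
```

```text
t 7.05 mean [ 0.5163 -0.1783  0.1555] sd [0.0001 0.0003 0.    ] F [ 0.   0.3 -3.5] M [-0.06  0.03 -0.  ]
shift mm [-0.7 -3.6  0.5] turn [ 0.01 -0.01  0.39]
```

```bash
python3 -m handwheel '[{"x":-0.001,"y":-0.0036,"z":0.005,"wx":0,"wy":0,"wz":0.4},{"x":-0.001,"y":-0.0036,"z":0.015,"wx":0,"wy":0,"wz":0.4},{"x":-0.001,"y":-0.0036,"z":0.027,"wx":0,"wy":0,"wz":0.4},{"x":-0.001,"y":-0.0036,"z":0.04,"wx":0,"wy":0,"wz":0.4},{"x":-0.001,"y":-0.0036,"z":0.053,"wx":0,"wy":0,"wz":0.4},{"x":-0.001,"y":-0.0036,"z":0.064,"wx":0,"wy":0,"wz":0.4},{"x":-0.001,"y":-0.0036,"z":0.069,"wx":0,"wy":0,"wz":0.4},{"x":-0.001,"y":-0.0036,"z":0.071,"wx":0,"wy":0,"wz":0.4},{"x":-0.001,"y":-0.0036,"z":0.071,"wx":0,"wy":0,"wz":0.4},{"x":-0.001,"y":-0.0036,"z":0.071,"wx":0,"wy":0,"wz":0.4}]' >/dev/null; python3 avg.py 0.513 -0.180 0.0677 16.2
python3 - <<'E'
from bench import ctrl
import cv2
from h import *
d=ctrl.get_image("side");cv2.imwrite("pics/i.png",cv2.resize(d["image"][230:460,230:500,::-1],None,fx=2.2,fy=2.2))
E
```

```text
t 8.2833 mean [ 0.5134 -0.1808  0.0851] sd [0.0002 0.0001 0.0002] F [-0.1 -0.3 -3.9] M [-0.08  0.02 -0.01]
shift mm [ 0.9 -0.2 17.4] turn [ 0.06  0.02 -0.05]
```

View pics/i.png

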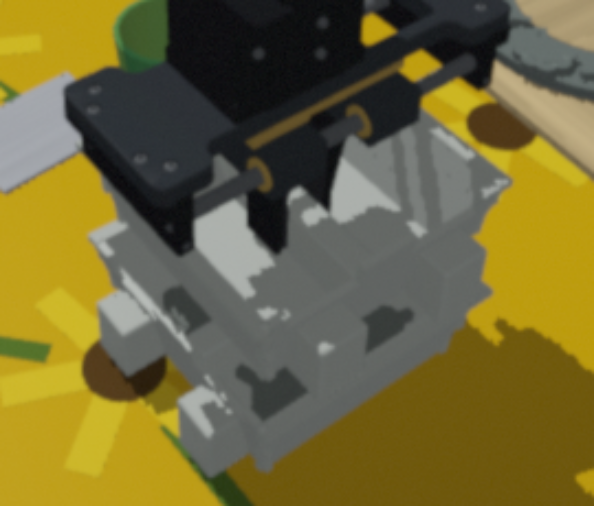

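The held tote is lined up crosswise just above the loaded one. The feet are over the plain rim and the cup is clear. I'll lower it gently.

```bash
python3 -m handwheel '[{"x":0.001,"y":0,"z":0.004,"wx":0,"wy":0,"wz":0},{"x":0.001,"y":0,"z":0.008,"wx":0,"wy":0,"wz":0},{"x":0.001,"y":0,"z":0.011,"wx":0,"wy":0,"wz":0},{"x":0.001,"y":0,"z":0.013,"wx":0,"wy":0,"wz":0},{"x":0.001,"y":0,"z":0.014,"wx":0,"wy":0,"wz":0},{"x":0.001,"y":0,"z":0.015,"wx":0,"wy":0,"wz":0},{"x":0.001,"y":0,"z":0.015,"wx":0,"wy":0,"wz":0},{"x":0.001,"y":0,"z":0.015,"wx":0,"wy":0,"wz":0}]' ; python3 avg.py 0.513 -0.180 0.0677 16.2
```

```text
time: 9.0
position: [0.5127, -0.1798, 0.0696]
tool_rot: [1.888, 2.511, 0.0]
ft_force: [-0.6, 0.3, -4.1]
grip_width: 0.181
grip_force: 40.0
t 9.4 mean [ 0.5128 -0.1797  0.0697] sd [0. 0. 0.] F [ 0.4 -0.3 -3.6] M [-0.1   0.03  0.  ]
shift mm [-0.3  0.1  2. ] turn [ 0.02  0.   -0.05]
```

Still hanging free, with about 2 mm to go as predicted.

```bash
python3 -m handwheel '[{"x":0,"y":0,"z":0.0005,"wx":0,"wy":0,"wz":0},{"x":0,"y":0,"z":0.001,"wx":0,"wy":0,"wz":0},{"x":0,"y":0,"z":0.0015,"wx":0,"wy":0,"wz":0},{"x":0,"y":0,"z":0.002,"wx":0,"wy":0,"wz":0},{"x":0,"y":0,"z":0.002,"wx":0,"wy":0,"wz":0},{"x":0,"y":0,"z":0.002,"wx":0,"wy":0,"wz":0}]' ; python3 avg.py 0.513 -0.180 0.0677 16.2
```

```text
time: 9.9
position: [0.5127, -0.1797, 0.0679]
tool_rot: [-1.887, -2.511, -0.0]
ft_force: [-1.3, 0.7, 1.7]
grip_width: 0.181
grip_force: 40.0
t 10.3 mean [ 0.5128 -0.1797  0.0679] sd [0. 0. 0.] F [-2.5  1.1  3.2] M [ 0.13  0.62 -0.  ]
shift mm [-0.4  0.1  0.2] turn [ 0.01 -0.01 -0.06]
```

It made contact at exactly the predicted height (the force went from −3.6 to +3.2 N). Now I release.

```bash
python3 -m handwheel '[{"x":0,"y":0,"z":0,"wx":0,"wy":0,"wz":0},{"x":0,"y":0,"z":0,"wx":0,"wy":0,"wz":0},{"x":0,"y":0,"z":0,"wx":0,"wy":0,"wz":0},{"x":0,"y":0,"z":0,"wx":0,"wy":0,"wz":0},{"x":0,"y":0,"z":0,"wx":0,"wy":0,"wz":0},{"x":0,"y":0,"z":0,"wx":0,"wy":0,"wz":0}]' 0.05; python3 avg.py 0.513 -0.180 0.0677 16.2
```

```text
time: 10.8
position: [0.5128, -0.1798, 0.0675]
tool_rot: [1.887, 2.511, 0.0]
ft_force: [-0.0, 1.2, -0.4]
grip_width: 0.53
grip_force: 0.0
t 11.2 mean [ 0.5128 -0.1797  0.0675] sd [0. 0. 0.] F [-0.1 -0.   0. ] M [-0.08  0.01 -0.  ]
shift mm [-0.3  0.2 -0.2] turn [ 0.01  0.   -0.05]
```

```bash
python3 -m handwheel '[{"x":0,"y":0,"z":-0.008,"wx":0,"wy":0,"wz":0},{"x":0,"y":0,"z":-0.02,"wx":0,"wy":0,"wz":0},{"x":0,"y":0,"z":-0.04,"wx":0,"wy":0,"wz":0},{"x":0,"y":0,"z":-0.065,"wx":0,"wy":0,"wz":0},{"x":0,"y":0,"z":-0.09,"wx":0,"wy":0,"wz":0},{"x":0,"y":0,"z":-0.115,"wx":0,"wy":0,"wz":0},{"x":0,"y":0,"z":-0.14,"wx":0,"wy":0,"wz":0},{"x":0,"y":0,"z":-0.155,"wx":0,"wy":0,"wz":0},{"x":0,"y":0,"z":-0.16,"wx":0,"wy":0,"wz":0},{"x":0,"y":0,"z":-0.16,"wx":0,"wy":0,"wz":0}]' && python3 -m handwheel '[{"x":0.015,"y":0,"z":0,"wx":0,"wy":0,"wz":0},{"x":0.035,"y":0,"z":0,"wx":0,"wy":0,"wz":0},{"x":0.06,"y":0,"z":0,"wx":0,"wy":0,"wz":0},{"x":0.09,"y":0.01,"z":0,"wx":0,"wy":0,"wz":0},{"x":0.12,"y":0.02,"z":0,"wx":0,"wy":0,"wz":0},{"x":0.15,"y":0.03,"z":0,"wx":0,"wy":0,"wz":0},{"x":0.18,"y":0.04,"z":0,"wx":0,"wy":0,"wz":0},{"x":0.21,"y":0.05,"z":0,"wx":0,"wy":0,"wz":0},{"x":0.24,"y":0.06,"z":0,"wx":0,"wy":0,"wz":0},{"x":0.27,"y":0.07,"z":0,"wx":0,"wy":0,"wz":0}]' && python3 -m handwheel '[{"x":0.03,"y":0.01,"z":0,"wx":0,"wy":0,"wz":0},{"x":0.06,"y":0.02,"z":0,"wx":0,"wy":0,"wz":0},{"x":0.09,"y":0.03,"z":0,"wx":0,"wy":0,"wz":0},{"x":0.11,"y":0.035,"z":0,"wx":0,"wy":0,"wz":0},{"x":0.12,"y":0.04,"z":0,"wx":0,"wy":0,"wz":0},{"x":0.12,"y":0.04,"z":0,"wx":0,"wy":0,"wz":0}]'
python3 - <<'E'
from bench import ctrl
import cv2
a=ctrl.get_image("side")["image"][220:460,220:480,::-1]
b=ctrl.get_image("top")["image"][160:400,290:550,::-1]
cv2.imwrite("pics/top9.png",ctrl.get_image("top")["image"][:,:,::-1])
cv2.imwrite("pics/j.png",cv2.resize(cv2.hconcat([a,b]),(800,369)))
E
```

```text
time: 12.03
position: [0.5136, -0.1802, 0.2298]
tool_rot: [1.886, 2.509, 0.004]
ft_force: [0.7, -0.2, 0.1]
grip_width: 0.572
grip_force: 0.0
time: 12.87
position: [0.5038, 0.1004, 0.2263]
tool_rot: [-1.887, -2.51, 0.003]
ft_force: [1.6, -0.5, 0.1]
grip_width: 0.575
grip_force: 0.0
time: 13.37
position: [0.509, 0.228, 0.2261]
tool_rot: [-1.882, -2.514, 0.003]
ft_force: [-0.4, -0.7, 0.2]
grip_width: 0.572
grip_force: 0.0
```

View pics/j.png

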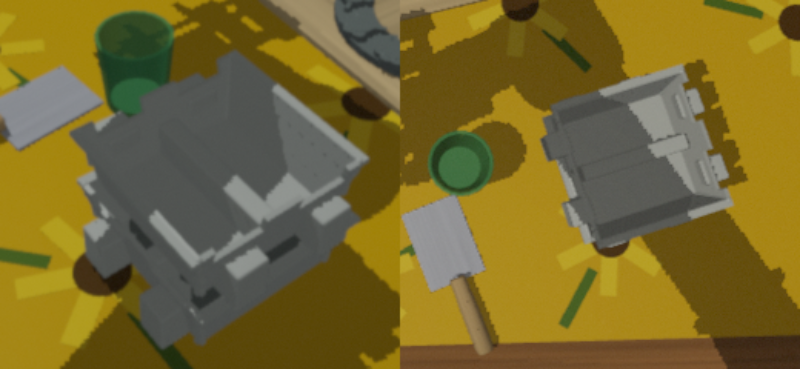

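The upper tote stands crosswise on the lower one with its feet on the plain rims, and looks level. The cup is upright at the same spot. A quick check of the centring, using rim corners (552,104), (684,67), (731,205) and (598,248) in the right-hand crop:

```bash
python3 - <<'E'
from bench import ctrl
from h import *
t=ctrl.get_image("top")
q=(np.array([(552,104),(684,67),(731,205),(598,248)],float)-[400,0])/1.5385+[290,160]
for z in(.112,.100):
    P=ray(t,q,z);print(z,P.mean(0).round(4),[round(float(np.linalg.norm(P[i]-P[i-3])),4) for i in range(4)],[np.degrees(np.arctan2(*(a-b)[1::-1])).round(1) for a,b in((P[0],P[3]),(P[1],P[2]))])
m=cv2.inRange(cv2.cvtColor(t["image"],cv2.COLOR_RGB2HSV),(50,80,30),(85,255,255))[235:300,295:365]
print(cv2.minEnclosingCircle(max(cv2.findContours(m,0,2)[0],key=cv2.contourArea)))
E
```

```text
0.112 [ 0.5121 -0.1789  0.112 ] [0.1364, 0.1409, 0.1357, 0.1448] [np.float64(15.1), np.float64(14.8)]
0.1 [ 0.5129 -0.1822  0.1   ] [0.1387, 0.1433, 0.138, 0.1472] [np.float64(15.1), np.float64(14.8)]
((34.228790283203125, 30.4781494140625), 20.774396896362305)
```

The rim size fits the stacked height of 0.112 m, the centre is within about 2 mm, and the cup hasn't moved. Handing in.

```bash
python3 -c "
from bench import ctrl;print(ctrl.close_job())"
```

```text
the job is handed in; nothing more can be done
None
```

The empty tote is stacked crosswise on the loaded tote, centred to within about 2 mm with its feet on the plain rims; the cup has not moved, and the job is handed in at about 14 s.

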